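# Make up two washstand trays

### The arm

A 7-joint arm with a two-finger parallel gripper is mounted at the origin on the work surface. World frame = base frame: x ahead of the robot, y to its left, z up, the work surface at z = 0. Lengths are in m, angles in rad, forces in N, time in s.
With the tool pointing down it reaches from about 0.425 to 0.875 m from the base axis. Payload 4.7 kg.
Tool frame: the origin (TCP) lies midway between the tips of the shut fingers; the grasp point (between the pads) lies 19 mm behind it; z points along the fingers, x is the direction in which the jaws open and shut, and the axes are right-handed (so a half turn about z gives the same grasp; the last joint's range is limited). The gripper opens to 87 mm and grips with 3 to 60 N. Pads are 19 mm wide; open, the fingers measure 117 mm over their backs; the gripper's body (75 mm by 190 mm) begins 51 mm behind the grasp point.
Start: joints at [1.147, 0.321, -0.07, 1.45, 0.023, 1.371, -0.057], TCP at [0.276, -0.589, 0.223] pointing down, gripper open.
Joint ranges: [-2.86, 2.86], [-0.3, 2.09], [-1.38, 1.24], [0.06, 2.45], [-1.56, 4.7], [0.09, 2.05], [-2.69, 2.69]. Speed limits (rad/s): [2.57, 2.57, 3.14, 3.14, 3.14, 3.14, 3.14].

### API

Orientations are given as a rotation vector (axis times angle).
In Python, from bench import get_state, eyes, ticket gives the robot as it stands.
- The arm moves only by the tool carry_out, never from a script. Its argument "motion" is a list of rows, each a list of 2 entries, a list of its own where there are three numbers: the shift along the world's x, y, z in m, then the turn about the world's z in rad. A call has 1 to 20 rows; each row is the pose to reach, as a shift and turn from the pose commanded when the call began; what a row does not reach only later rows make up. A row lasts 1/10 s, in which the tool goes at most 50 mm and 8.59 degrees, less where a joint would pass 70% of its speed; a pose out of reach is approached as far as the arm can. A call with a gripper value outside its range is refused whole. "grip" is the gripper command: -1 is fully open, 1 is shut, values between are in proportion, set as the call begins (left out, the last holds). The fingers move at their own pace and stop on an object; "squeeze" is the grip in N (left out, the last holds). Time passes only in rows, so rows that repeat a pose let the fingers close. It gives the time, the measured TCP pose, the force and the opening at its end, in the units of the state.
- get_state(): the state, without advancing time (a new reading comes with each control period).
- eyes.get_image(name): name is "scene" or "top" or "wrist"; returns a dict with "pixels" (480x640x3 uint8, blue, green, red), "mtx" (3x3 intrinsics, pixels), "dist_coeffs" ([k1, k2, p1, p2, k3] as OpenCV has them; the pictures are not rectified), "extrinsics" (4x4, takes a point from camera to world coordinates). Camera axes: x right, y down, z forward; pixel columns grow to the right and rows downward; lengths in m; the calibration is good to about 2 mm. A picture is of the moment at which its call begins. There is no depth.
- ticket.close_job(): hands the job in, once; it reports no verdict.
The state is a dict: "time": time; "joint_positions": joint angles; "qd": joint speeds; "joint_torque": joint torques, N m; "position": TCP position; "tool_rot": TCP orientation; "ft_force": force on the tool from outside, world axes, zero at the start; "torque": the same for the moment, N m; "grip_width": opening from 0.0 (shut) to 1.0 (fully open).
Only numpy, scipy, OpenCV 4.12 (cv2) and the standard library are available. Lean on these libraries where they do the work, as an engineer would, in place of code of your own. Each camera call takes 0.05 s, during which the arm holds its last target. There are 200 camera calls.

### The job

Make up the two guest trays on the washstand: the tray with handles gets the low D-shaped bar of soap and the tall bottle, the plain round-ended tray gets the D-shaped lidded soap case and the squat jar. Put each D-shaped thing in its tray's D-shaped well, turned so that its flat lies along the well's flat, and the round thing in the round well, all standing upright and fully down on the tray. Leave the short bottle and the nail brush where they are.

Things in the scene. Friction and masses are not known exactly. Their poses are not given: they have to be found in the camera images.
- soap: Loose low D-shaped bar of soap, honey coloured, 32 mm high, about 110 g. Plan view: a circle of radius 34 mm cut off by one straight flat; 42 mm from flat to round side (x), 68 mm wide (y). Origin: centre of the underside, midway between flat and round side; x axis points away from the flat (the flat faces -x, at x = -21 mm), z up.
- soap_case: Loose D-shaped lidded soap case, grey-green with a steel seam, 50 mm high plus an 8 mm high, 12 mm wide knob on top, about 120 g. Plan view: a circle of radius 34 mm cut off by one straight flat; 42 mm from flat to round side (x), 68 mm wide (y). Origin: centre of the underside, midway between flat and round side; x axis points away from the flat (the flat faces -x, at x = -21 mm), z up.
- tall_bottle: Loose upright round tall bottle, grey-green, 40 mm diameter, 96 mm high over all; the top 22 mm is a steel cap of 26 mm diameter; about 120 g. Origin: centre of its underside, z up.
- jar: Loose upright squat round jar, amber glass with a flat metal lid of the same diameter: 52 mm diameter, 45 mm high over all, about 140 g. Origin: centre of its underside, z up.
- short_bottle: Spare stock, to be left alone: upright round short bottle, same make as the tall one, 40 mm diameter but only 62 mm high (top 22 mm is the cap). Origin: centre of its underside.
- nail_brush: Spare stock, to be left alone: wooden nail brush lying bristles down, 94 x 42 x 32 mm, long along its x. Origin: centre of its underside.
- handled_tray: Slate tray, a flat 24 mm loop handle at each square end. 110 (x) x 210 (y) mm board, 8 mm thick, fixed. Origin: centre of underside. Steel rims, 9 mm wide, 9 mm above the board, bound two wells, both at x=0: a D well, centre y=+48 mm, inside 58 x 84 mm, flat on -x (a D thing with x along tray x drops in, 8 mm spare; not if over 25 deg off); a round well, centre y=-48, inside 68 mm dia.
- plain_tray: Slate tray with fully rounded ends, no handles. 110 (x) x 210 (y) mm board, 8 mm thick, fixed. Origin: centre of underside. Steel rims, 9 mm wide, 9 mm above the board, bound two wells, both at x=0: a D well, centre y=-48 mm, inside 58 x 84 mm, flat on -x (a D thing with x along tray x drops in, 8 mm spare; not if over 25 deg off); a round well, centre y=+48, inside 68 mm dia.
There are look-alikes about, which are no part of the job. What is shaped like the soap but turquoise is not meant.

How it is judged:
By the outcome, as a careful person would: the job done as asked, in the order asked, and still so for the second after the job is handed in, with the robot touching nothing.
It also fails if it takes over 106 s, if anything falls off the work surface, if the arm or the gripper's body presses on something with over 40 N, if the wrist force passes 120 N, or if a joint passes its speed limit or range.

## Working session

There is one attempt and no reset: what is moved stays moved. The work goes in short steps, Python scripts to look and compute and a tool call to move; the robot and the scene stay as the last step left them, time stands still between calls to the robot, and variables do not carry over. Pictures are saved under pics/ and viewed, about 12 in all and at most 16, crops included, and the job is handed in when it is done.

Besides the shell and the picture viewer there is one more tool, called after "Call:" as a command line: name --argument value ..., lists and objects as JSON in quotes. carry_out: Moves the arm, as the interface text tells. Its arguments: {"type":"object","properties":{"motion":{"type":"array","items":{"type":"array"}},"grip":{"type":"number"},"squeeze":{"type":"number"}},"required":["motion"]}

```bash
mkdir -p pics; ls
python3 - <<'E'
from bench import get_state, eyes
import cv2,numpy as np
for n in("scene","top"):
    d=eyes.get_image(n); cv2.imwrite(f"pics/{n}0.png",d["pixels"]); print(n,d["mtx"],d["dist_coeffs"],d["extrinsics"])
print(get_state())
E
```

```text
pics
scene [[486.36790751   0.         317.55125117]
 [  0.         486.36790751 235.92817821]
 [  0.           0.           1.        ]] [-0.07173593  0.          0.          0.          0.        ] [[ 4.72374160e-01  7.73156715e-01 -4.23191855e-01  9.07708366e-01]
 [ 8.81397851e-01 -4.13985853e-01  2.27494047e-01 -1.93463681e-01]
 [ 6.93108538e-04 -4.80462701e-01 -8.77014887e-01  8.89214858e-01]
 [ 0.00000000e+00  0.00000000e+00  0.00000000e+00  1.00000000e+00]]
top [[506.75384258   0.         313.50367145]
 [  0.         506.75384258 239.19813012]
 [  0.           0.           1.        ]] [0.00143045 0.         0.         0.         0.        ] [[ 0.01029296 -0.98364975  0.17979774  0.30449618]
 [-0.99990725 -0.00852099  0.01062489  0.03184741]
 [-0.00891911 -0.17989043 -0.98364622  1.13961797]
 [ 0.          0.          0.          1.        ]]
{'time': 0.1, 'joint_positions': array([ 1.14712027,  0.3217371 , -0.07010208,  1.45152383,  0.02256299,
        1.37082008, -0.05687764]), 'qd': array([-1.15093841e-03, -1.56384104e-03,  1.16836744e-04, -3.48531722e-03,
        6.37685697e-04,  8.66923970e-05,  1.18745678e-03]), 'joint_torque': array([ 5.37917531e-04, -4.92570591e+01, -4.05446347e-01, -3.13397670e+01,
       -6.41680718e-02,  3.95071541e-02,  4.52867482e-05]), 'position': array([ 0.27532195, -0.58826876,  0.22159331]), 'tool_rot': array([-2.65012523e+00,  1.68551857e+00,  2.29727148e-03]), 'ft_force': array([-0.22514639, -0.52560207,  0.04872168]), 'torque': array([ 0.05003129, -0.04429212,  0.0088348 ]), 'grip_width': 1.0021667379378552}
```

View pics/top0.png

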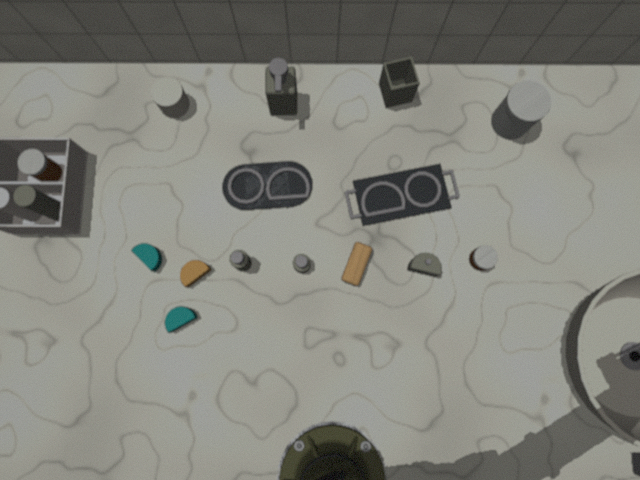

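View pics/scene0.png

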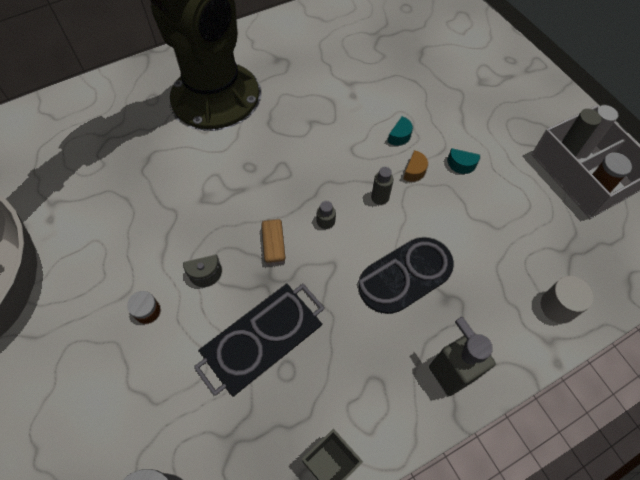

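The top view shows these things, at (col,row):
- Honey D at (194,271), the soap. Look-alikes are the turquoise Ds at (148,256) and (180,319), and the brush at (357,263), which is a similar colour.
- Bottles at (240,260) and (302,263). The scene view has the taller one at (382,185), which is top (240,260), so that is the tall bottle.
- Case at (425,264), grey-green with a knob. No twin of it is on the counter.
- Jar at (484,257). The one in the bin at (40,165) is not meant.
- Plain tray at (267,186) and handled tray at (403,193).

```bash
cat > h.py <<'E'
from bench import get_state, eyes
import cv2,numpy as np
def ray(d,uv,z):
    uv=np.asarray(uv,float).reshape(-1,1,2)
    p=cv2.undistortPoints(uv,d["mtx"],d["dist_coeffs"]).reshape(-1,2)
    r=np.c_[p,np.ones(len(p))]@d["extrinsics"][:3,:3].T
    o=d["extrinsics"][:3,3]
    return (o+r*((z-o[2])/r[:,2])[:,None])[:,:2]
def proj(d,P):
    T=np.linalg.inv(d["extrinsics"]); 
    return cv2.projectPoints(np.asarray(P,float).reshape(-1,3),cv2.Rodrigues(T[:3,:3])[0],T[:3,3],d["mtx"],d["dist_coeffs"])[0].reshape(-1,2)
def biggest(m,near=None):
    cs=cv2.findContours(m.astype(np.uint8),cv2.RETR_EXTERNAL,cv2.CHAIN_APPROX_NONE)[0]
    cs=[c for c in cs if cv2.contourArea(c)>60]
    if near is not None: cs=[c for c in cs if cv2.pointPolygonTest(c,near,True)>-6]
    return max(cs,key=cv2.contourArea).reshape(-1,2)
def D(d,c,z):
    """centre and yaw (of x axis, away from flat) of a D contour on plane z"""
    w=(ray(d,c,z)*1000).astype(np.float32)
    (cx,cy),(a,b),_=cv2.minAreaRect(w); box=cv2.boxPoints(cv2.minAreaRect(w))
    e=[box[1]-box[0],box[2]-box[1]]; s=min(e,key=np.linalg.norm); s=s/np.linalg.norm(s)
    M=cv2.moments(w.reshape(-1,1,2)); g=np.array([M['m10']/M['m00'],M['m01']/M['m00']])
    off=(g-[cx,cy])@s
    if off>0: s=-s
    return np.array([cx,cy])/1000,np.degrees(np.arctan2(s[1],s[0])),sorted((a,b)),off
def yaw():
    R=cv2.Rodrigues(get_state()["tool_rot"])[0]; return np.degrees(np.arctan2(R[1,0],R[0,0]))
E
python3 - <<'E'
from h import *
d=eyes.get_image("top"); im=d["pixels"]; hsv=cv2.cvtColor(im,cv2.COLOR_BGR2HSV)
print("yaw",yaw())
m=(hsv[...,0]<25)&(hsv[...,1]>110)
print("soap",D(d,biggest(m,(194,271)),.03))
g=hsv[...,2]<75
for n,q in(("plain",(267,186)),("handled",(403,193))):
    c=biggest(g,q); w=(ray(d,c,.008)*1000).astype(np.float32); print(n,cv2.minAreaRect(w))
for n,q,z in(("tall",(238,256),.096),("short",(301,260),.062),("case",(427,262),.058),("jar",(484,256),.045)): print(n,ray(d,q,z))
s=cv2.resize(im[150:340,130:330],None,fx=4,fy=3.1,interpolation=2)
d=eyes.get_image("wrist"); cv2.imwrite("pics/w0.png",d["pixels"]); print(d["mtx"],d["dist_coeffs"],d["extrinsics"])
cv2.imwrite("pics/crop0.png",cv2.resize(im[235:300,130:510],None,fx=2.1,fy=2.1,interpolation=2))
E
```

```text
yaw -64.91126585718834
soap (array([0.43395255, 0.30989536]), np.float32(39.349586), [42.04167175292969, 64.35406494140625], np.float64(-2.2006472065468126))
plain ((637.6793823242188, 153.0564727783203), (108.29991912841797, 204.95660400390625), 4.666971206665039)
handled ((618.6406860351562, -157.73687744140625), (107.38651275634766, 207.91159057617188), 12.004364013671875)
tall [[0.45830309 0.20008641]]
short [[0.45585467 0.06985598]]
case [[ 0.45453241 -0.20073838]]
jar [[ 0.47063006 -0.3276762 ]]
[[387.96205646   0.         314.58423151]
 [  0.         387.96205646 236.22776942]
 [  0.           0.           1.        ]] [-0.01311776  0.          0.          0.          0.        ] [[ 0.42461691 -0.86681654 -0.26139924  0.3468446 ]
 [-0.90537189 -0.40700884 -0.12101882 -0.55412123]
 [-0.00149069  0.28805016 -0.95761416  0.38530023]
 [ 0.          0.          0.          1.        ]]
```

View pics/crop0.png

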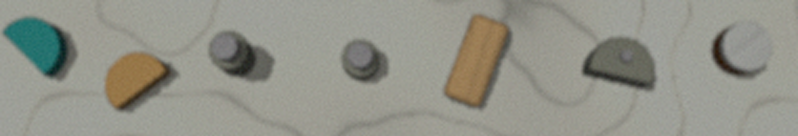

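View pics/w0.png

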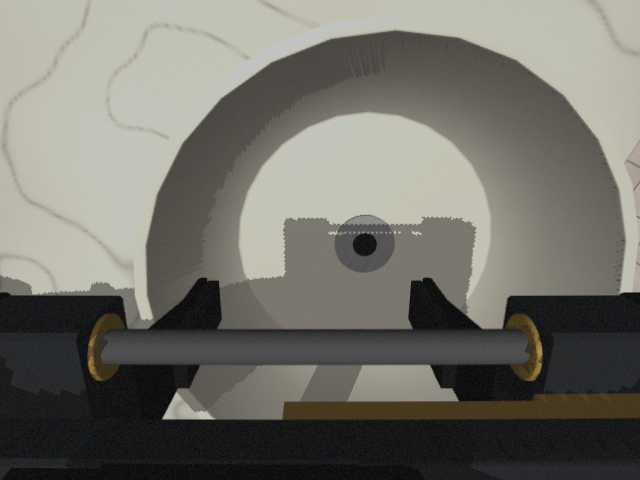

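The crop shows the honey D at crop (135,80), clearly apart from the turquoise one and the brush. The case with its knob is at (622,60) and the jar at (742,47). The wrist view shows the camera looking past the jaws, and the arm starts above a round basin. I'll move over to the soap.

Call:
carry_out --motion '[[[0,0,0.05],0],[[0.27,0.29,0.05],0.4],[[0.27,0.29,0.05],0.4],[[0.27,0.29,0.05],0.4],[[0.27,0.29,0.05],0.6],[[0.27,0.29,0.05],0.7],[[0.27,0.29,0.05],0.8],[[0.27,0.29,0.05],0.9],[[0.27,0.29,0.05],1.0],[[0.27,0.69,0.05],1.2],[[0.27,0.69,0.05],1.4],[[0.27,0.69,0.03],1.6],[[0.27,0.69,0.03],1.7],[[0.27,0.69,0.0],1.8],[[0.27,0.69,0.0],1.8],[[0.27,0.69,0],1.8],[[0.27,0.69,0],1.8],[[0.19,0.86,-0.02],1.8],[[0.19,0.86,-0.02],1.8],[[0.19,0.86,-0.02],1.8]]' --grip -1

```text
time: 2.2
position: [0.4824, 0.2337, 0.207]
tool_rot: [2.968, 1.028, 0.0]
ft_force: [0.3, 0.3, -0.5]
grip_width: 1.002
```

Call:
carry_out --motion '[[[0,0,0],0],[[0,0,0],0]]'

```text
time: 2.4
position: [0.4826, 0.2333, 0.2072]
tool_rot: [2.966, 1.034, -0.0]
ft_force: [0.1, -0.6, 0.6]
grip_width: 0.999
```

Run:
```python
from h import *
d=eyes.get_image("wrist"); im=d["pixels"]; hsv=cv2.cvtColor(im,cv2.COLOR_BGR2HSV)
q=proj(d,[.434,.31,.032])[0]; print(q)
m=(hsv[...,0]<25)&(hsv[...,1]>100)
c=biggest(m,tuple(map(float,q))); print(D(d,c,.032), D(d,c,.02))
V=hsv[...,2][m]; print(np.percentile(V,[5,25,50,75,95]))
t=m&(hsv[...,2]>np.percentile(V,75)*.85)
t=cv2.morphologyEx(t.astype(np.uint8),cv2.MORPH_OPEN,np.ones((5,5)))
c2=biggest(t,tuple(map(float,q))); print(D(d,c2,.032))
cv2.drawContours(im,[c2.reshape(-1,1,2)],-1,(0,0,255),1); cv2.imwrite("pics/w1.png",im)
print(get_state()["position"],yaw())
```

```text
[325.88914638 106.88929443]
(array([0.43602655, 0.31173657]), np.float32(38.07749), [40.00625991821289, 65.56362915039062], np.float64(-2.6187473397928267)) (array([0.43613327, 0.31228268]), np.float32(38.0775), [41.42323303222656, 67.8858642578125], np.float64(-2.7115408479107663))
[ 48.  57.  60. 131. 156.]
(array([0.43567117, 0.31209048]), np.float32(38.469894), [39.967430114746094, 64.6628646850586], np.float64(-2.4199696982493073))
[0.48361538 0.23165487 0.20721789] 38.240527243878255
```

View pics/w1.png

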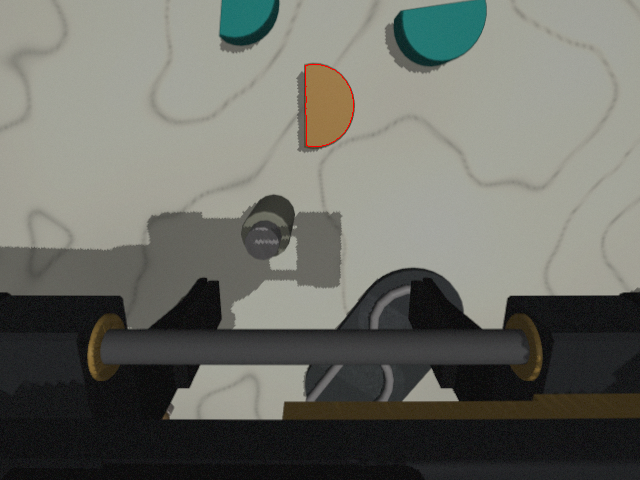

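The picture shows the honey D, flat to the left, centred at about pixel (328,106). The outline fits the top face, with the two turquoise Ds above it and the tall bottle at (265,240). Now I'll grasp the soap.

Call:
carry_out --motion '[[[-0.024,0.04,0],0],[[-0.047,0.08,0],0],[[-0.047,0.08,-0.04],0],[[-0.047,0.08,-0.08],0],[[-0.047,0.08,-0.12],0],[[-0.047,0.08,-0.15],0],[[-0.047,0.08,-0.17],0],[[-0.047,0.08,-0.185],0],[[-0.047,0.08,-0.195],0],[[-0.047,0.08,-0.195],0],[[-0.047,0.08,-0.195],0]]'

```text
time: 3.55
position: [0.4373, 0.3123, 0.013]
tool_rot: [-2.969, -1.027, -0.002]
ft_force: [0.6, 0.2, -0.2]
grip_width: 0.996
```

Call:
carry_out --motion '[[[0,0,0],0],[[0,0,0],0],[[0,0,0],0],[[0,0,0],0],[[0,0,0],0],[[0,0,0],0],[[0,0,0],0],[[0,0,0],0]]' --grip 1 --squeeze 20

```text
time: 4.35
position: [0.4364, 0.312, 0.0123]
tool_rot: [2.968, 1.028, -0.0]
ft_force: [-0.8, -0.6, -0.1]
grip_width: 0.48
```

Call:
carry_out --motion '[[[0,0,0.03],0],[[0,0,0.07],0],[[0,0,0.12],0],[[0,0,0.165],0],[[0.02,-0.03,0.19],-0.05],[[0.187,-0.492,0.19],-0.15],[[0.187,-0.492,0.19],-0.25],[[0.187,-0.492,0.19],-0.35],[[0.187,-0.492,0.19],-0.45],[[0.187,-0.492,0.19],-0.46],[[0.187,-0.492,0.19],-0.46],[[0.187,-0.492,0.19],-0.46],[[0.187,-0.492,0.19],-0.46],[[0.187,-0.492,0.19],-0.46],[[0.187,-0.492,0.19],-0.46],[[0.187,-0.492,0.19],-0.46],[[0.187,-0.492,0.19],-0.46],[[0.187,-0.492,0.19],-0.46],[[0.187,-0.492,0.19],-0.46]]'

```text
time: 6.25
position: [0.6235, -0.1776, 0.2025]
tool_rot: [-3.124, -0.329, -0.0]
ft_force: [-0.5, 0.4, -0.8]
grip_width: 0.475
```

Run:
```python
from h import *
d=eyes.get_image("wrist"); im=d["pixels"]; hsv=cv2.cvtColor(im,cv2.COLOR_BGR2HSV)
s=get_state(); print(s["position"],yaw(),s["grip_width"],s["time"])
print(proj(d,[.6086,-.1107,.017]), proj(d,[.6286,-.205,.017]))
cv2.imwrite("pics/w2.png",im)
```

```text
[ 0.62351003 -0.17788475  0.20257465] 12.021405608383512 0.47865845971281207 6.3
[[314.05655054 133.66646999]] [[313.91424613 239.39838194]]
```

View pics/w2.png

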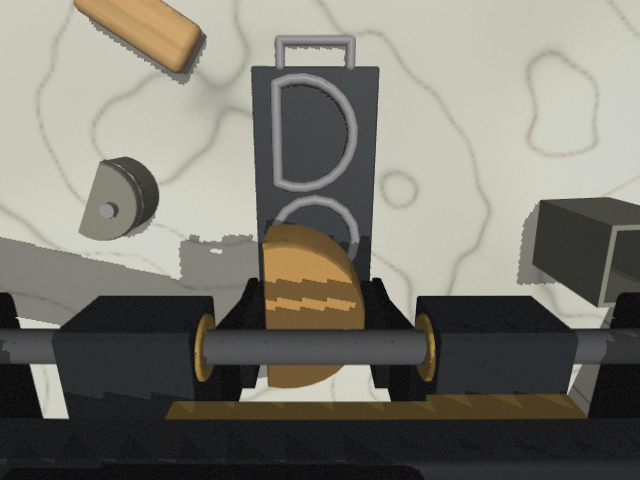

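The soap is held flat to the left. The D well is at about px (314,132) with its flat also on the left, within 2 mm of the prediction and parallel to the soap's flat. I'll place it.

Call:
carry_out --motion '[[[-0.008,0.035,0],0],[[-0.0155,0.069,-0.01],0],[[-0.0155,0.069,-0.05],0],[[-0.0155,0.069,-0.09],0],[[-0.0155,0.069,-0.12],0],[[-0.0155,0.069,-0.145],0],[[-0.0155,0.069,-0.16],0],[[-0.0155,0.069,-0.17],0],[[-0.0155,0.069,-0.176],0],[[-0.0155,0.069,-0.18],0],[[-0.0155,0.069,-0.18],0],[[-0.0155,0.069,-0.18],0]]'

```text
time: 7.5
position: [0.6087, -0.111, 0.0232]
tool_rot: [3.124, 0.324, 0.002]
ft_force: [-0.0, -0.0, -1.7]
grip_width: 0.471
```

Call:
carry_out --motion '[[[0,0,0],0],[[0,0,0],0],[[0,0,0],0],[[0,0,0],0],[[0,0,0.01],0],[[0,0,0.04],0],[[0,0,0.08],0],[[0.0,-0.02,0.13],0],[[0.015,-0.069,0.17],0],[[0.015,-0.069,0.18],0],[[0.015,-0.069,0.18],0]]' --grip -1

```text
time: 8.6
position: [0.6251, -0.1839, 0.207]
tool_rot: [3.121, 0.317, 0.011]
ft_force: [-0.7, -0.7, 0.7]
grip_width: 0.998
```

Run:
```python
from h import *
d=eyes.get_image("wrist"); im=d["pixels"]; hsv=cv2.cvtColor(im,cv2.COLOR_BGR2HSV)
s=get_state(); print(s["position"],yaw(),s["grip_width"],s["time"])
m=(hsv[...,0]<25)&(hsv[...,1]>90); m[280:]=0
q=proj(d,[.6086,-.1107,.04])[0]; c=biggest(m,tuple(map(float,q))); print(D(d,c,.040))
# case: darker grey-green top face
q=proj(d,[.4545,-.2007,.058])[0]; print(q)
cv2.imwrite("pics/w3.png",im)
# board outline for the round well
```

```text
[ 0.6238894  -0.18116843  0.20443286] 11.730235264998907 1.0011708274961626 8.65
(array([ 0.60796564, -0.11054781]), np.float32(11.740076), [41.056575775146484, 67.01127624511719], np.float64(-2.444468207956786))
[105.10168953 198.48895358]
```

View pics/w3.png

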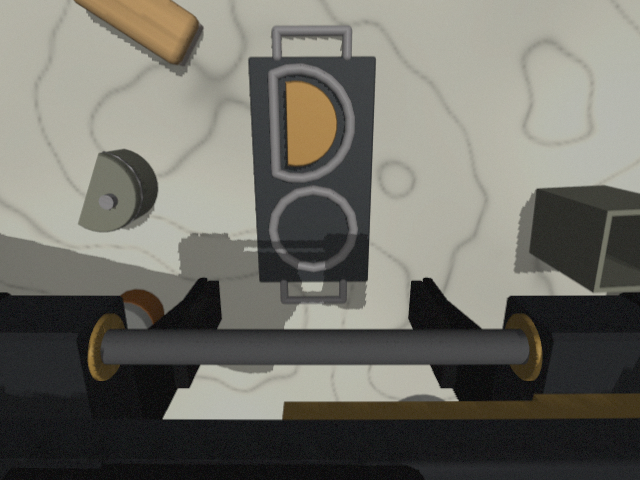

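The soap sits in the D well with its flat parallel to the well's (measured yaw 11.7°, centre within 1 mm). The round well is at px (313,228). Next is the tall bottle.

Call:
carry_out --motion '[[[-0.151,0.312,0.02],0],[[-0.151,0.312,0.02],0],[[-0.151,0.312,0.02],0],[[-0.151,0.312,0.02],0],[[-0.151,0.312,0.02],0],[[-0.151,0.312,0.02],0],[[-0.151,0.312,0.02],0],[[-0.151,0.312,0.02],0],[[-0.151,0.312,0.02],0],[[-0.151,0.312,0.02],0],[[-0.151,0.312,0.02],0]]'

```text
time: 9.75
position: [0.472, 0.1308, 0.2216]
tool_rot: [-3.125, -0.321, 0.002]
ft_force: [-0.7, -0.5, 0.8]
grip_width: 1.001
```

Run:
```python
from h import *
d=eyes.get_image("wrist"); im=d["pixels"]; hsv=cv2.cvtColor(im,cv2.COLOR_BGR2HSV)
s=get_state(); print(s["position"],yaw(),s["time"])
q=proj(d,[[.458,.2,.096],[.458,.2,0],[.458,.2,.074]]); print(q)
cv2.imwrite("pics/w4.png",im)
```

```text
[0.47214028 0.13085928 0.22170784] 11.73125977439392 9.8
[[315.55837459 133.49829458]
 [315.46023909 130.12304965]
 [315.53058431 132.54245575]]
```

View pics/w4.png

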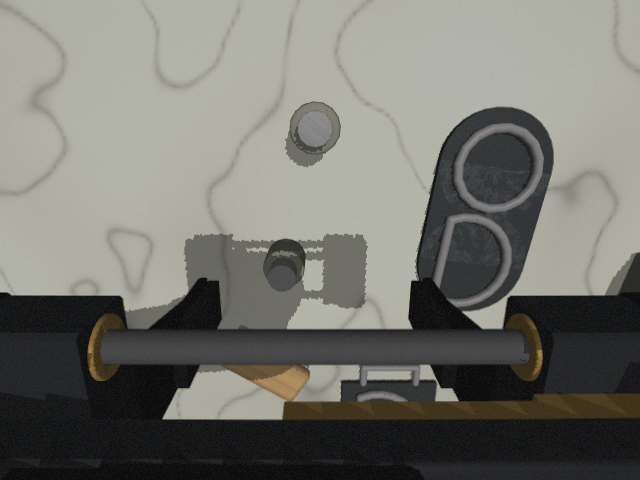

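The tall bottle is at px (315,129), seen from above, and the short one at (284,265) is 13 cm away. I'll grasp the tall one.

Call:
carry_out --motion '[[[-0.008,0.036,0],0],[[-0.015,0.072,0],0],[[-0.015,0.072,-0.02],0],[[-0.015,0.072,-0.06],0],[[-0.015,0.072,-0.1],0],[[-0.015,0.072,-0.14],0],[[-0.015,0.072,-0.165],0],[[-0.015,0.072,-0.18],0],[[-0.015,0.072,-0.19],0],[[-0.015,0.072,-0.19],0],[[-0.015,0.072,-0.19],0]]'

```text
time: 10.9
position: [0.4579, 0.2044, 0.0333]
tool_rot: [-3.124, -0.324, -0.003]
ft_force: [0.2, -0.2, -0.3]
grip_width: 0.999
```

Call:
carry_out --motion '[[[0,0,0],0],[[0,0,0],0],[[0,0,0],0],[[0,0,0],0],[[0,0,0],0],[[0,0,0],0],[[0,0,0],0],[[0,0,0],0]]' --grip 1 --squeeze 20

```text
time: 11.7
position: [0.4569, 0.2041, 0.0323]
tool_rot: [3.125, 0.325, -0.0]
ft_force: [0.6, -0.3, 0.6]
grip_width: 0.456
```

Run:
```python
from h import *
import pickle
s=get_state(); print(s["position"],yaw(),s["time"],s["grip_width"])
# well estimates from stored pictures (rim top z=.017) via tray centres
for n,c,a,y in(("h_round",(.6186,-.1577),12,-.048),("h_D",(.6186,-.1577),12,.048),("p_D",(.6377,.1531),4.7,-.048),("p_round",(.6377,.1531),4.7,.048)):
    t=np.radians(a); print(n,c[0]-np.sin(t)*y,c[1]+np.cos(t)*y)
```

```text
[0.45692573 0.20410235 0.03227926] 11.862899019221516 11.7 0.455533644966937
h_round 0.6285797611592525 -0.20465108483522268
h_D 0.6086202388407476 -0.11074891516477733
p_D 0.641633048414242 0.10526140543273425
p_round 0.6337669515857581 0.20093859456726576
```

Call:
carry_out --motion '[[[0,0,0.03],0],[[0,0,0.07],0],[[0,0,0.11],0],[[0.02,-0.03,0.13],0],[[0.172,-0.409,0.13],0],[[0.172,-0.409,0.13],0],[[0.172,-0.409,0.13],0],[[0.172,-0.409,0.13],0],[[0.172,-0.409,0.13],0],[[0.172,-0.409,0.13],0],[[0.172,-0.409,0.13],0],[[0.172,-0.409,0.13],0],[[0.172,-0.409,0.13],0],[[0.172,-0.409,0.13],0],[[0.172,-0.409,0.13],0],[[0.172,-0.409,0.13],0]]'

```text
time: 13.3
position: [0.6289, -0.2022, 0.1624]
tool_rot: [-3.123, -0.33, 0.0]
ft_force: [-0.9, -0.5, -1.5]
grip_width: 0.456
```

Call:
carry_out --motion '[[[0,0,-0.03],0],[[0,0,-0.06],0],[[0,0,-0.085],0],[[0,0,-0.1],0],[[0,0,-0.11],0],[[0,0,-0.116],0],[[0,0,-0.12],0],[[0,0,-0.12],0],[[0,0,-0.12],0]]'

```text
time: 14.2
position: [0.6296, -0.2051, 0.0432]
tool_rot: [3.124, 0.324, 0.002]
ft_force: [0.7, 0.0, -2.1]
grip_width: 0.452
```

Call:
carry_out --motion '[[[0,0,-0.0015],0],[[0,0,-0.0015],0],[[0,0,-0.0015],0]]'

```text
time: 14.5
position: [0.6291, -0.205, 0.041]
tool_rot: [3.125, 0.324, 0.001]
ft_force: [0.3, 0.2, -1.3]
grip_width: 0.452
```

Call:
carry_out --motion '[[[0,0,0],0],[[0,0,0],0],[[0,0,0],0],[[0,0,0],0],[[0,0,0.02],0],[[0,0,0.06],0],[[0,0,0.1],0],[[0,0,0.15],0],[[0,0,0.18],0],[[-0.16,-0.064,0.18],0],[[-0.16,-0.064,0.18],0],[[-0.16,-0.064,0.18],0],[[-0.16,-0.064,0.18],0],[[-0.16,-0.064,0.18],0],[[-0.16,-0.064,0.18],0],[[-0.16,-0.064,0.18],0]]' --grip -1

```text
time: 16.1
position: [0.4704, -0.2678, 0.221]
tool_rot: [-3.124, -0.328, -0.002]
ft_force: [0.1, 0.3, 0.3]
grip_width: 1.0
```

Run:
```python
from h import *
d=eyes.get_image("wrist"); im=d["pixels"]; hsv=cv2.cvtColor(im,cv2.COLOR_BGR2HSV)
s=get_state(); print(s["position"],yaw(),s["time"])
q=proj(d,[.4545,-.2007,.05])[0]; print(q)
x,y=map(int,q); P=hsv[y-3:y+4,x-30:x+31:10].reshape(-1,3); print(P[:7])
m=(hsv[...,1]>28)&(hsv[...,0]>18)&(hsv[...,0]<60)&(hsv[...,2]<180)&(hsv[...,2]>70)
m=cv2.morphologyEx(m.astype(np.uint8),cv2.MORPH_OPEN,np.ones((3,3)))
try:
    c=biggest(m,(float(x),float(y))); print(D(d,c,.05)); cv2.drawContours(im,[c.reshape(-1,1,2)],-1,(0,0,255),1)
except Exception as e: print(e)
cv2.imwrite("pics/w5.png",im)
```

```text
[ 0.47043083 -0.26765895  0.22085905] 12.010883356138638 16.15
[312.62885681 133.76054029]
[[ 35  19 178]
 [ 30  26 120]
 [ 34  30 119]
 [ 30  17 108]
 [ 32  30 118]
 [ 30  29 116]
 [ 35  19 178]]
max() iterable argument is empty
```

View pics/w5.png

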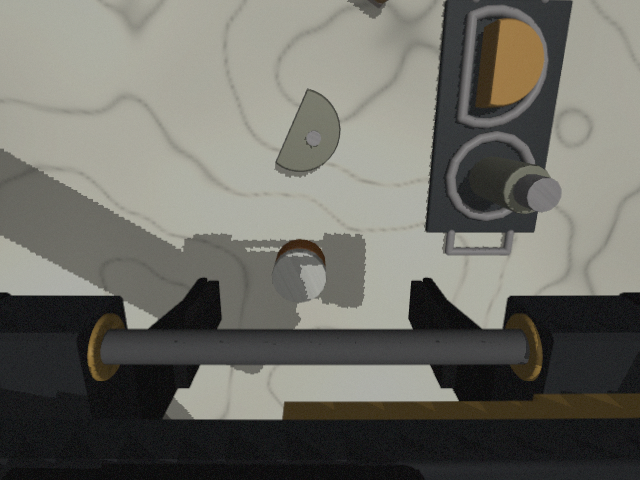

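The case top is at about px (309,131) with its flat running from (308,89) to (276,163). The bottle stands upright in the round well, and the jar is at (299,273). My colour mask missed the case, so I'll measure again by brightness.

Run:
```python
from h import *
d=eyes.get_image("wrist"); im=d["pixels"]; V=cv2.GaussianBlur(cv2.cvtColor(im,cv2.COLOR_BGR2GRAY),(3,3),0)
m=np.zeros(V.shape,np.uint8); m[80:185,260:350]=V[80:185,260:350]<145
c=biggest(m,(305.,131.)); print(D(d,c,.05))
m[80:185,260:350]&=V[80:185,260:350]>90
c=biggest(m,(300.,131.)); print(D(d,c,.05))
print("corners",ray(d,[[308,89],[276,163]],.05),"knob",ray(d,[313.5,138],.058),"jar",ray(d,[299,273],.045))
```

```text
(array([ 0.45464914, -0.20579791]), np.float32(-12.947314), [42.989784240722656, 73.42169189453125], np.float64(-2.539928386360148))
(array([ 0.45464914, -0.20579791]), np.float32(-12.947314), [42.989784240722656, 73.42169189453125], np.float64(-2.539928386360148))
corners [[ 0.44351647 -0.16696726]
 [ 0.42894252 -0.2306737 ]] knob [[ 0.45583557 -0.20341826]] jar [[ 0.46823292 -0.32737148]]
```

Call:
carry_out --motion '[[[-0.007,0.032,0],-0.14],[[-0.0145,0.064,0],-0.28],[[-0.0145,0.064,-0.02],-0.42],[[-0.0145,0.064,-0.06],-0.435],[[-0.0145,0.064,-0.1],-0.435],[[-0.0145,0.064,-0.14],-0.435],[[-0.0145,0.064,-0.17],-0.435],[[-0.0145,0.064,-0.19],-0.435],[[-0.0145,0.064,-0.2],-0.435],[[-0.0145,0.064,-0.203],-0.435],[[-0.0145,0.064,-0.203],-0.435]]'

```text
time: 17.3
position: [0.4552, -0.2047, 0.0181]
tool_rot: [-3.121, 0.356, -0.001]
ft_force: [-0.9, -0.1, -0.2]
grip_width: 0.999
```

Call:
carry_out --motion '[[[0,0,0],0],[[0,0,0],0],[[0,0,0],0],[[0,0,0],0],[[0,0,0],0],[[0,0,0],0],[[0,0,0],0],[[0,0,0],0]]' --grip 1 --squeeze 20

```text
time: 18.1
position: [0.4546, -0.205, 0.0179]
tool_rot: [3.121, -0.357, 0.0]
ft_force: [0.3, 0.3, 1.2]
grip_width: 0.473
```

Call:
carry_out --motion '[[[0,0,0.03],0],[[0,0,0.07],0],[[0,0,0.12],0],[[0,0,0.16],0],[[0.02,0.03,0.185],0.1],[[0.192,0.24,0.185],0.2],[[0.192,0.24,0.185],0.31],[[0.192,0.24,0.185],0.31],[[0.192,0.24,0.185],0.31],[[0.192,0.24,0.185],0.31],[[0.192,0.24,0.185],0.31],[[0.192,0.24,0.185],0.31],[[0.192,0.24,0.185],0.31],[[0.192,0.24,0.185],0.31]]'

```text
time: 19.5
position: [0.6459, 0.0332, 0.2023]
tool_rot: [3.138, 0.126, -0.002]
ft_force: [0.3, -0.7, -1.5]
grip_width: 0.477
```

Run:
```python
from h import *
d=eyes.get_image("wrist"); im=d["pixels"]
s=get_state(); print(s["position"],yaw(),s["grip_width"],s["time"])
for a in proj(d,[[.6416,.1053,.017],[.6338,.201,.017]]): cv2.circle(im,tuple(int(round(v)) for v in a),3,(0,0,255),-1); print(a)
cv2.imwrite("pics/w6.png",im)
```

```text
[0.64599358 0.03298802 0.20257865] 4.55655880228245 0.478207807633872 19.55
[316.89002399 128.91998461]
[317.0245346    4.63941151]
```

View pics/w6.png

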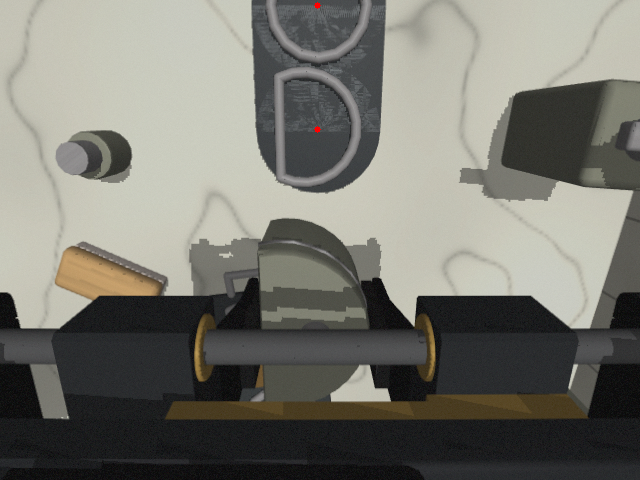

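The case is held flat to the left. The D well is at about px (318,127), flat also left, and agrees with the prediction within 2 px. I'll place it.

Call:
carry_out --motion '[[[-0.002,0.036,0],0],[[-0.004,0.0735,0],0],[[-0.004,0.0735,-0.03],0],[[-0.004,0.0735,-0.07],0],[[-0.004,0.0735,-0.11],0],[[-0.004,0.0735,-0.14],0],[[-0.004,0.0735,-0.157],0],[[-0.004,0.0735,-0.168],0],[[-0.004,0.0735,-0.173],0],[[-0.004,0.0735,-0.1755],0],[[-0.004,0.0735,-0.1755],0],[[-0.004,0.0735,-0.1755],0]]'

```text
time: 20.75
position: [0.6433, 0.1089, 0.0285]
tool_rot: [-3.139, -0.129, -0.003]
ft_force: [0.4, 0.4, -2.0]
grip_width: 0.478
```

Call:
carry_out --motion '[[[0,0,0],0],[[0,0,0],0],[[0,0,0],0],[[0,0,0],0],[[0,0,0.01],0],[[0,0,0.04],0],[[0,0,0.08],0],[[0.0,0,0.13],0],[[0.004,-0.04,0.17],0],[[0.004,-0.074,0.18],0],[[0.004,-0.074,0.18],0],[[0.004,-0.074,0.18],0]]' --grip -1

```text
time: 21.95
position: [0.6468, 0.0332, 0.2083]
tool_rot: [3.139, 0.124, 0.002]
ft_force: [1.0, -0.1, -0.4]
grip_width: 0.998
```

Run:
```python
from h import *
d=eyes.get_image("wrist"); im=d["pixels"]
s=get_state(); print(s["position"],yaw(),s["grip_width"],s["time"])
cv2.imwrite("pics/w7.png",im)
```

```text
[0.64622615 0.03497434 0.20756547] 4.686604679706452 0.9971082167342259 22.0
```

View pics/w7.png

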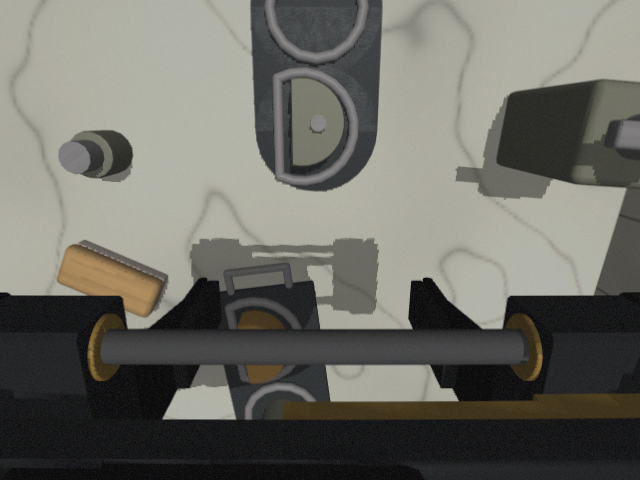

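The case is down in the D well with flats parallel at px (318,124). Now the jar.

Call:
carry_out --motion '[[[-0.1775,-0.3615,0],0],[[-0.1775,-0.3615,0],0],[[-0.1775,-0.3615,0],0],[[-0.1775,-0.3615,0],0],[[-0.1775,-0.3615,0],0],[[-0.1775,-0.3615,0],0],[[-0.1775,-0.3615,0],0],[[-0.1775,-0.3615,0],0],[[-0.1775,-0.3615,0],0],[[-0.1775,-0.3615,0],0],[[-0.1775,-0.3615,0],0],[[-0.1775,-0.3615,0],0]]'

```text
time: 23.2
position: [0.4704, -0.3242, 0.2072]
tool_rot: [-3.138, -0.136, -0.0]
ft_force: [-0.0, 0.2, -0.7]
grip_width: 1.0
```

Call:
carry_out --motion '[[[0,0,-0.04],0],[[0,0,-0.08],0],[[0,0,-0.11],0],[[0,0,-0.14],0],[[0,0,-0.165],0],[[0,0,-0.182],0],[[0,0,-0.19],0],[[0,0,-0.1915],0],[[0,0,-0.1915],0]]'

```text
time: 24.1
position: [0.4699, -0.3265, 0.0164]
tool_rot: [3.138, 0.131, 0.002]
ft_force: [0.8, -0.6, 0.5]
grip_width: 0.994
```

Call:
carry_out --motion '[[[0,0,0],0],[[0,0,0],0],[[0,0,0],0],[[0,0,0],0],[[0,0,0],0],[[0,0,0],0],[[0,0,0],0]]' --grip 1 --squeeze 20

```text
time: 24.8
position: [0.469, -0.327, 0.0159]
tool_rot: [3.139, 0.129, 0.0]
ft_force: [0.1, -0.7, 1.5]
grip_width: 0.589
```

Call:
carry_out --motion '[[[0,0,0.03],0],[[0,0,0.07],0],[[0,0,0.12],0],[[0,0,0.16],0],[[0.165,0.529,0.17],0],[[0.165,0.529,0.17],0],[[0.165,0.529,0.17],0],[[0.165,0.529,0.17],0],[[0.165,0.529,0.17],0],[[0.165,0.529,0.17],0],[[0.165,0.529,0.17],0],[[0.165,0.529,0.17],0],[[0.165,0.529,0.17],0],[[0.165,0.529,0.17],0],[[0.165,0.529,0.17],0],[[0.165,0.529,0.17],0],[[0.165,0.529,0.17],0],[[0.165,0.529,0.17],0],[[0.165,0.529,0.17],0]]'

```text
time: 26.7
position: [0.6344, 0.1992, 0.1855]
tool_rot: [3.137, 0.123, -0.0]
ft_force: [0.3, -1.2, -1.7]
grip_width: 0.593
```

Call:
carry_out --motion '[[[0,0,-0.04],0],[[0,0,-0.08],0],[[0,0,-0.11],0],[[0,0,-0.135],0],[[0,0,-0.148],0],[[0,0,-0.156],0],[[0,0,-0.16],0],[[0,0,-0.1615],0],[[0,0,-0.1615],0],[[0,0,-0.1615],0]]'

```text
time: 27.7
position: [0.6346, 0.2024, 0.0254]
tool_rot: [-3.139, -0.129, -0.003]
ft_force: [1.0, -1.1, -1.5]
grip_width: 0.588
```

Next I'll release, rise, and back off for a final check.

Call:
carry_out --motion '[[[0,0,0],0],[[0,0,0],0],[[0,0,0],0],[[0,0,0],0],[[0,0,0.01],0],[[0,0,0.04],0],[[0,0,0.09],0],[[0,0,0.14],0],[[0,0,0.19],0],[[0.0,-0.13,0.22],0],[[0.0,-0.13,0.22],0],[[0.0,-0.13,0.22],0],[[0.0,-0.13,0.22],0],[[0.0,-0.13,0.22],0]]' --grip -1

```text
time: 29.1
position: [0.6342, 0.0713, 0.2452]
tool_rot: [-3.139, -0.125, -0.002]
ft_force: [-0.2, 1.6, 0.7]
grip_width: 0.999
```

Run:
```python
from h import *
w=eyes.get_image("wrist")["pixels"]; s=eyes.get_image("scene")["pixels"]
cv2.imwrite("pics/fin.png",np.hstack([cv2.resize(w[:300,180:480],(400,400)),cv2.resize(s[130:430,120:520],(400,300))[:, :] if 0 else cv2.copyMakeBorder(cv2.resize(s[130:430,120:480],(400,333)),0,67,0,0,0)]))
print(get_state()["position"],get_state()["time"])
```

```text
[0.63355781 0.07397769 0.24458537] 29.2
```

View pics/fin.png

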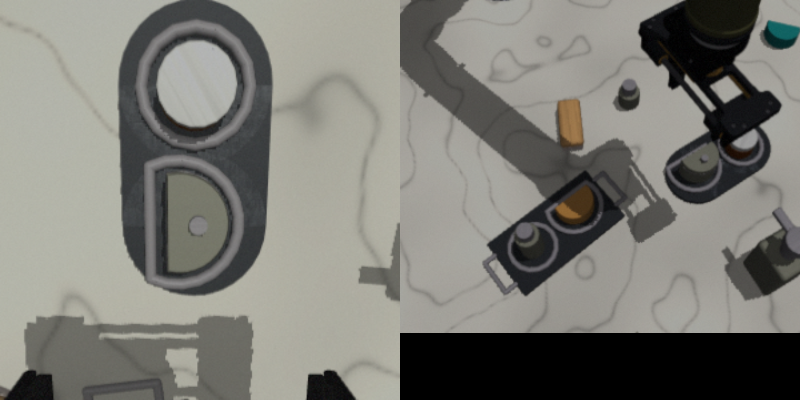

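The left half shows the jar at (196,83) and the case at (197,222), both inside their wells. The right half shows the bottle upright at (527,240), the soap at (577,202), and the brush and short bottle where they were. I'll hand it in.

```bash
python3 -c "
from bench import ticket; print(ticket.close_job())"
```

```text
the job is handed in; nothing more can be done
None
```

Both trays are made up and the job is handed in, at about 29 s of the 106 s allowed. The handled tray has the honey soap and the tall bottle. The plain tray has the soap case and the jar.

- **Fit:** In the last pictures each thing stands upright inside its well. The soap measured 11.7° against a tray angle of about 12°, within 1 mm of the well's centre. I checked the case, jar and bottle by eye only.
- **Left alone:** In the final picture the short bottle and nail brush are where they were; I never reached for either. I did not touch the turquoise look-alikes.
- **Failed or disagreed:** My first colour mask missed the case. The brightness measurement that replaced it came out about 5 mm too long, probably from shadow. I therefore took the case's position from its knob and flat, and the grasp and fit were good.

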